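# Close the test-box hatch on its interlock pin

## Robot

A 6-joint arm with a two-finger parallel gripper is mounted at the origin on the work surface; the furniture and walls round the work are solid. World frame = base frame: x ahead of the robot, y to its left, z up, the work surface at z = 0. Lengths are in m, angles in degrees, forces in N, time in s.
With the tool pointing down it reaches from about 0.4 to 0.825 m from the base axis. Payload 7 kg.
Tool frame: the origin (TCP) lies at the very end of the fingers, on their centre line; the grasp point (between the pads) lies 19 mm behind it; z points along the fingers, y is the line along which they close (so a half turn about z gives the same grasp; the last joint's range is limited). The gripper opens to 88 mm and grips with 3 to 60 N. Pads are 19 mm wide; open, the fingers measure 130 mm over their backs; the gripper's body (78 mm by 193 mm) begins 47 mm behind the grasp point.
Start: joints at [93.398, 20.546, 0.682, 0, -70.136, -16.507], TCP at [0.153, 0.657, 0.227] pointing down, gripper open.
Joint ranges: [-176.03, 176.03], [-82.01, 121.73], [-58.28, 71.71], [-173.87, 95.51], [-174.79, -0.11], [-173.66, 173.66]. Speed limits (degrees/s): [136.94, 136.94, 172.46, 180, 180, 180].

## Interface

Orientations are given as a 3x3 rotation matrix whose columns are the frame's x, y, z axes.
In Python, from station import observe, imaging, manip gives the robot as it stands.
- The arm moves only by the shell command python3 -m jog 'ROWS'. ROWS is JSON, a list of rows, each a list of 7 numbers: the turn, a rotation vector about the tool's x, y, z in rad, then the shift along the tool's x, y, z in cm, then the gripper command: -1 is shut, 1 is fully open, values between are in proportion. In form: [[ax, ay, az, x, y, z, claw], ...]. A call has exactly 10 rows; each row is the pose to reach, as a shift and turn from the pose commanded when the call began, along the tool's axes at that moment; what a row does not reach only later rows make up. A row lasts 1/8 s, in which the tool goes at most 62.5 mm and 10.7 degrees, less where a joint would pass 70% of its speed; a pose out of reach is approached as far as the arm can. A call with a gripper value outside its range is refused whole. The fingers move at their own pace and stop on an object; the grip force is fixed at half the most. Time passes only in rows, so rows that repeat a pose let the fingers close, or fill a call up. It gives the time, the measured TCP pose, the force, the opening and the grip force at its end, in the units of the state.
- observe(): the state, without advancing time (a new reading comes with each control period).
- imaging.capture(name): name is "scene" or "side" or "wrist"; returns (picture, depth): 420x560x3 uint8, red, green, blue; 420x560 float32, m along the optical axis (not along the pixel's ray), 0 where there is no reading.
- imaging.camera_model(name): a dict with "K" (3x3 intrinsics, pixels), "view" (4x4, takes a point from world to camera coordinates). Camera axes: x right, y down, z forward; pixel columns grow to the right and rows downward; lengths in m; the calibration is good to about 2 mm. A picture is of the moment at which its call begins: read the wrist's pose just before it. camera_model takes no time and is no camera call; for the wrist camera it gives the pose at the moment of the call.
- manip.finish_job(): hands the job in; it is judged then, once.
The state is a dict: "clock": time; "q": joint angles; "qvel": joint speeds; "tau": joint torques, N m; "tcp_pos": TCP position; "tcp_rot": TCP orientation; "force": force on the tool from outside, world axes, zero at the start; "torque": the same for the moment, N m; "grip_width": finger opening in m; "grasp_force": force on a finger pad.
Only numpy, scipy, OpenCV 4.12 (cv2) and the standard library are available. Lean on these libraries where they do the work, as an engineer would, in place of code of your own. Each camera call takes 0.05 s, during which the arm holds its last target. There are 200 camera calls.

## Task

The loose steel cover of the bench test box has been slid back onto the deck. Push it forward along the deck until its front edge dips through the hatch opening and under the far lip, and its rear edge drops in too, so that the cover lies flat on the ledges and by its own weight keeps the interlock pin pressed down. Leave it there, and do not disturb the things standing and lying around the box.

Things in the scene. Friction and masses are not known exactly. Their poses are not given: they have to be found in the camera images.
- rim (a point): Middle of the near edge of the hatch opening in a fixed grey test box (271x118x74 mm), at deck height, 74 mm above the bench. x runs along the box from deck to hatch (the way the cover goes), y left, z up. Flat deck: x -140 mm to 0. Opening: x 0 to 110 mm, 106 mm wide. Guide flanges 8 mm high, 106 mm apart, run along both sides, so the cover moves only along x.
- far_lip (a point): Middle of the far lip's edge, at the far end of the opening (110 mm beyond rim, same axes). The lip is a 3 mm sheet flush with the deck, over a pocket that ends at a wall 15 mm farther on (125 mm from rim). Ledges 9 mm wide lie 10 mm below the deck all round the opening and run on under the lip, with 7 mm free height there. Below them is an open bay with a circuit board.
- cover_mid (a point): Loose steel cover, 0.45 kg, a slotted plate 120 long x 100 wide x 4 mm; centre of the plate. x towards its front edge, y left, z up. It starts on the deck. Longer than the opening, it cannot go in flat: pushed over it, it tips by itself, the front edge lands on the ledges and slides under the lip, last the rear edge drops off the rim. Seated: x 60 to 65, y 0, z -8 mm in rim's frame.
- pull (a point): The cover's pull flange, standing up along its rear edge: 90 mm wide, 4 mm thick, with a rolled top edge of 8 mm diameter, top 26 mm above the plate's underside. This point is the middle of its flat rear face, 60 mm behind and 11 mm above cover_mid; same axes as cover_mid. Pushing squarely on this face slides the cover along the deck.
- pin_top (a point): Top of the interlock pin, a white plastic plunger of 8 mm diameter on a black switch in the bay, 20 mm beyond the rim in the middle of the opening. Released, it stands 5 mm above the ledges (5 mm below the deck).
- interlock_pin (a joint): Travel of the interlock pin in m: 0 released, about 0.005 when the cover lies flat on the ledges, stop at 0.0065. Its spring presses up with 0.3 to 0.9 N, less than the cover's weight on it.
- meter: Orange and grey multimeter on its tilt stand, 187x94x154 mm, right of the box; origin under its centre. Bystander.
- spool: Solder spool, 56 mm diameter, 43 mm high, left of the box; origin under its centre. Bystander.
- driver: Screwdriver with a black handle, 164 mm long, lying to the right near the robot; origin under its centre. Bystander.
- tin: Round flat tin with a red lid, 58 mm diameter, 23 mm high, right of the box; origin under its centre. Bystander.
There are look-alikes about, which are no part of the job. What is shaped like the part that bears cover_mid but green is not meant.

How it is judged (in metres and radians):
At the end, for the whole second after the job is handed in: The cover lies flat (within 0.025 rad) on the ledges inside the opening, its front edge under the far lip (centre 57 to 68 mm beyond the rim and 6 to 11 mm below the deck), and itself holds the interlock pin down by more than 4 mm (value of joint interlock_pin above 0.004 m and x of cover_mid in the frame of rim between 0.057 and 0.068 m and z of cover_mid in the frame of rim between -0.011 and -0.006 m and angle between cover_mid's own z axis and vertical below 0.025 rad and contact force between interlock_pin and cover above 0.1 N); the robot touches nothing.
It fails at once if a bystander (multimeter, spool, screwdriver or tin) is moved by more than 3 cm (distance of any of meter, spool, driver, tin from where it was at the start of the episode above 0.03 m).
It also fails if it takes over 32 s, if anything falls off the work surface, if the arm or the gripper's body presses on something with over 40 N, if the wrist force passes 120 N, or if a joint passes its speed limit or range.

## Working session

There is one attempt and no reset: what is moved stays moved. The work goes in short steps, Python scripts to look and compute and a shell command to move; the robot and the scene stay as the last step left them, time stands still between calls to the robot, and variables do not carry over. Pictures are saved under pics/ and viewed, at most 10 in all, crops included, and the job is handed in when it is done.

```bash
mkdir -p pics; python3 - <<'E'
from station import observe, imaging
import cv2,numpy as np
s=observe();print(s['clock'],s['tcp_pos'],s['tcp_rot'],s['grip_width'])
for n in("scene","side"):
    p,d=imaging.capture(n);cv2.imwrite(f"pics/{n}0.png",p[:,:,::-1]);np.savez(f"pics/{n}0.npz",p=p,d=d,**imaging.camera_model(n))
E
```

```text
0.0 [0.15298457 0.65693724 0.22563424] [[ 9.73915202e-01 -2.26912124e-01 -2.58526716e-04]
 [-2.26912243e-01 -9.73913893e-01 -1.60118057e-03]
 [ 1.11544523e-04  1.61807698e-03 -9.99998685e-01]] 0.0880304248107741
```

View pics/scene0.png

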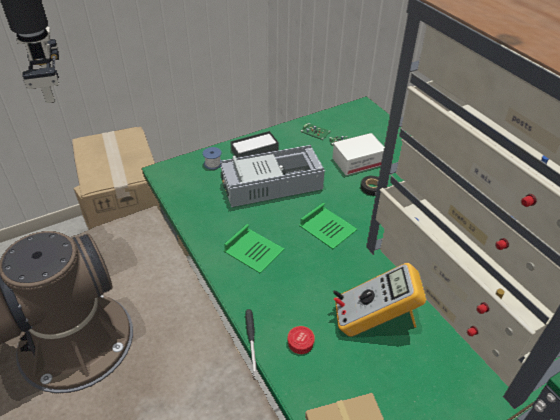

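View pics/side0.png

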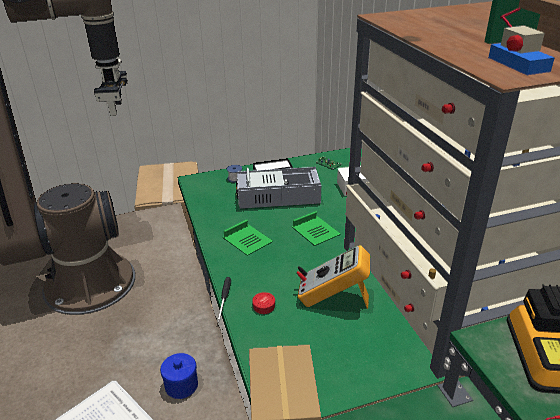

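The scene view shows the box at about (222–325, 150–200). The light cover is on its left half, the hatch opening is to the right, and the green covers are decoys. I'll zoom in and measure.

```bash
cat > h.py <<'E'
import numpy as np,cv2
def world(n,px,z=None):
    f=np.load(n);K=f['K'];V=np.linalg.inv(f['view']);out=[]
    for u,v in px:
        r=np.linalg.inv(K)@[u,v,1]
        if z is None: c=r*f['d'][int(v),int(u)]; out.append((V@[*c,1])[:3])
        else:
            R=V[:3,:3]@r; out.append(V[:3,3]+R*(z-V[2,3])/R[2])
    return np.array(out)
E
python3 - <<'E'
import numpy as np,cv2
from h import *
f=np.load('pics/scene0.npz');d=f['d'];V=np.linalg.inv(f['view'])
c=cv2.resize(f['p'][135:215,210:335],None,fx=6,fy=6,interpolation=cv2.INTER_CUBIC)
cv2.imwrite('pics/crop0.png',c[:,:,::-1])
vv,uu=np.mgrid[135:215,210:335];vv=vv.ravel();uu=uu.ravel()
W=world('pics/scene0.npz',list(zip(uu,vv)))
for z0,z1 in((.06,.09),(.09,.12)):
    m=(W[:,2]>z0)&(W[:,2]<z1)&(uu<328);P=W[m]
    print(z0,m.sum(),cv2.minAreaRect(P[:,:2].astype(np.float32)*1000),np.median(P,0),uu[m].min(),uu[m].max(),vv[m].min(),vv[m].max())
print(np.linalg.inv(f['view'])[:3,3])
E
```

```text
0.06 2577 ((623.5592041015625, 236.75833129882812), (127.50154113769531, 273.90460205078125), 77.56200408935547) [0.59995828 0.23225066 0.07660136] 221 323 145 192
0.09 80 ((527.2474975585938, 257.984375), (94.16401672363281, 8.16716480255127), 76.7225341796875) [0.52538981 0.25304487 0.09931154] 232 242 156 178
[ 0.06351086 -0.77784905  1.01927297]
```

View pics/crop0.png

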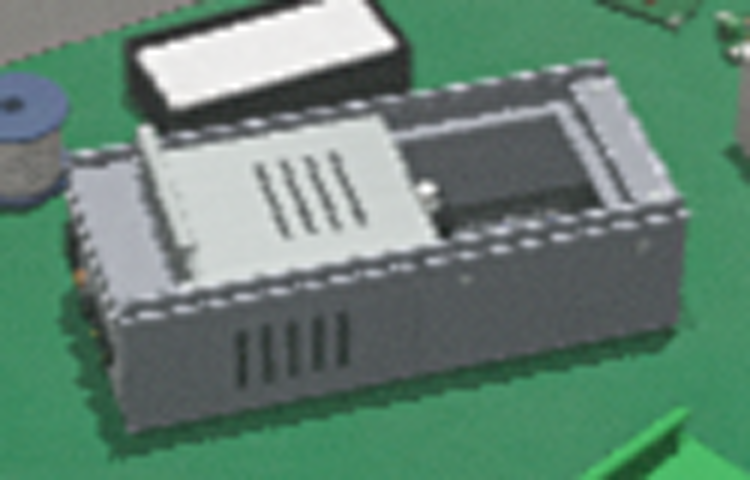

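The zoomed view shows the cover's pull flange at about (235, 157)–(242, 180) in scene pixels, with bare deck behind it. The pin is just ahead of the cover's front edge. Box x points at about −12.5°, almost the tool's x direction. rim is near (0.628, 0.236), and the flange is at about −103 mm. Next I close the fingers and move above the deck behind the flange.

```bash
python3 -m jog '[[0,0,0,5,3.5,0,-1],[0,0,0,10,7,0,-1],[0,0,0,15,10.5,0,-1],[0,0,0,20,14,0,-1],[0,0,0,25,17.5,0,-1],[0,0,0,30,21,0,-1],[0,0,0,35,24.5,0,-1],[0,0,0,40,28,0,-1],[0,0,0,43,30.4,0,-1],[0,0,0,43,30.4,0,-1]]'
python3 -m jog '[[0,0,0,0,0,0,-1],[0,0,0,0,0,0,-1],[0,0,0,0,0,0,-1],[0,0,0,0,0,0,-1],[0,0,0,0,0,0,-1],[0,0,0,0,0,0,-1],[0,0,0,0,0,0,-1],[0,0,0,0,0,0,-1],[0,0,0,0,0,0,-1],[0,0,0,0,0,0,-1]]'
python3 - <<'E'
from station import observe, imaging
import cv2,numpy as np
s=observe();print(s['clock'],s['tcp_pos'],s['tcp_rot'],s['grip_width'],s['force'])
n="wrist";m=imaging.camera_model(n);p,d=imaging.capture(n);cv2.imwrite("pics/w1.png",p[:,:,::-1]);np.savez("pics/w1.npz",p=p,d=d,**m)
from h import world
vv,uu=[a.ravel() for a in np.mgrid[0:420:2,0:560:2]]
W=world('pics/w1.npz',list(zip(uu,vv)));ok=d[vv,uu]>0
T=np.array([.628,.236]);a=np.radians(-12.6);ex=np.array([np.cos(a),np.sin(a)]);ey=np.array([-ex[1],ex[0]])
L=(W[:,:2]-T)@np.c_[ex,ey]*1000
k=ok&(W[:,2]>.088)&(W[:,2]<.115)&(abs(L[:,1])<75)&(L[:,0]>-150)&(L[:,0]<140)
print(k.sum())
if k.sum(): print(cv2.minAreaRect(W[k,:2].astype(np.float32)*1000),np.percentile(L[k],[2,50,98],axis=0))
E
```

```text
clock: 1.35
tcp_pos: [0.504, 0.2615, 0.226]
tcp_rot: [[0.973, -0.23, -0.001], [-0.23, -0.973, -0.001], [-0.001, 0.001, -1.0]]
force: [-0.1, 0.2, -0.5]
grip_width: 0.0005
grasp_force: 0.0
clock: 2.6
tcp_pos: [0.503, 0.2637, 0.2265]
tcp_rot: [[0.974, -0.227, -0.0], [-0.227, -0.974, -0.0], [-0.0, 0.0, -1.0]]
force: [0.8, 1.4, 0.4]
grip_width: 0.0005
grasp_force: 0.0
2.6 [0.50296239 0.26374526 0.2265446 ] [[ 9.73921231e-01 -2.26886391e-01 -4.40192623e-05]
 [-2.26886392e-01 -9.73921231e-01 -2.81162652e-05]
 [-3.64920962e-05  3.73703992e-05 -9.99999999e-01]] 0.0004973791152150484 [0.76213307 1.41936931 0.41936681]
180
((529.2451171875, 258.7783508300781), (87.31317138671875, 6.036349773406982), 76.76607513427734) [[-104.51925363  -41.66891326]
 [-101.09214715    0.77944413]
 [ -98.27773034   43.14478978]]
```

View pics/w1.png

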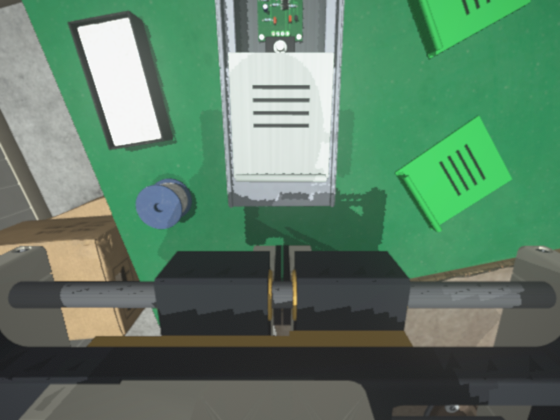

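The wrist view shows the box aligned with the tool. The flange is at about (230–327, 178) px, the cover front and pin are at about (280, 46), and the closed fingers are centred behind the flange. I'll descend to about 7 mm above the deck.

```bash
python3 -m jog '[[0,0,0,0,-0.1,3,-1],[0,0,0,0,-0.1,6,-1],[0,0,0,0,-0.1,9,-1],[0,0,0,0,-0.1,11,-1],[0,0,0,0,-0.1,12.5,-1],[0,0,0,0,-0.1,13.5,-1],[0,0,0,0,-0.1,14,-1],[0,0,0,0,-0.1,14.5,-1],[0,0,0,0,-0.1,14.5,-1],[0,0,0,0,-0.1,14.5,-1]]'
```

```text
clock: 3.9
tcp_pos: [0.5034, 0.2649, 0.082]
tcp_rot: [[0.974, -0.227, 0.001], [-0.227, -0.974, 0.0], [0.0, -0.001, -1.0]]
force: [0.5, 0.7, -0.0]
grip_width: 0.0004
grasp_force: 0.0
```

```bash
python3 -m jog '[[0,0,0,0.5,0,0,-1],[0,0,0,1,0,0,-1],[0,0,0,1.5,0,0,-1],[0,0,0,2,0,0,-1],[0,0,0,2.5,0,0,-1],[0,0,0,3,0,0,-1],[0,0,0,3.5,0,0,-1],[0,0,0,4,0,0,-1],[0,0,0,4.5,0,0,-1],[0,0,0,5,0,0,-1]]'
python3 -m jog '[[0,0,0,0.4,0,0,-1],[0,0,0,0.8,0,0,-1],[0,0,0,1.2,0,0,-1],[0,0,0,1.6,0,0,-1],[0,0,0,2,0,0,-1],[0,0,0,2.4,0,0,-1],[0,0,0,2.8,0,0,-1],[0,0,0,3.2,0,0,-1],[0,0,0,3.6,0,0,-1],[0,0,0,4,0,0,-1]]'
python3 - <<'E'
from station import observe, imaging
import cv2,numpy as np
P=[imaging.capture(n)[0] for n in("scene","wrist")]
c=cv2.resize(P[0][125:215,210:335],(500,360),interpolation=cv2.INTER_CUBIC)
w=cv2.resize(P[1],(300,225));c[:]=c
o=np.zeros((360,800,3),np.uint8);o[:,:500]=c;o[:225,500:]=w
cv2.imwrite("pics/m2.png",o[:,:,::-1])
E
```

```text
clock: 5.15
tcp_pos: [0.5513, 0.2533, 0.0817]
tcp_rot: [[0.974, -0.227, -0.001], [-0.227, -0.974, -0.0], [-0.001, 0.0, -1.0]]
force: [-7.1, 1.3, 6.0]
grip_width: 0.0001
grasp_force: 3.5
clock: 6.4
tcp_pos: [0.5904, 0.2442, 0.0818]
tcp_rot: [[0.974, -0.227, -0.001], [-0.227, -0.974, -0.0], [-0.001, 0.0, -1.0]]
force: [-2.9, 2.0, 1.2]
grip_width: 0.0008
grasp_force: 1.3
```

View pics/m2.png

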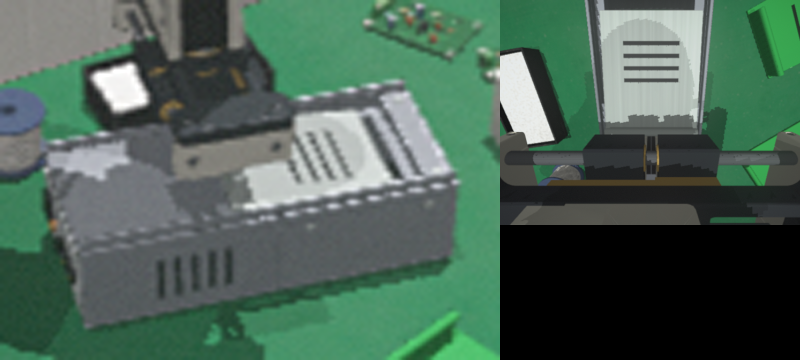

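The cover has tipped and slid ahead of the fingers, and its front is close to the far lip. It still needs about 30 mm.

```bash
python3 -m jog '[[0,0,0,0.3,0,0,-1],[0,0,0,0.6,0,0,-1],[0,0,0,0.9,0,0,-1],[0,0,0,1.2,0,0,-1],[0,0,0,1.5,0,0,-1],[0,0,0,1.8,0,0,-1],[0,0,0,2.1,0,0,-1],[0,0,0,2.3,0,0,-1],[0,0,0,2.5,0,0,-1],[0,0,0,2.6,0,0,-1]]'
python3 -m jog '[[0,0,0,0.1,0,0,-1],[0,0,0,0.2,0,0,-1],[0,0,0,0.3,0,0,-1],[0,0,0,0.4,0,0,-1],[0,0,0,0.5,0,0,-1],[0,0,0,0.5,0,0,-1],[0,0,0,0.5,0,0,-1],[0,0,0,0.5,0,0,-1],[0,0,0,0.5,0,0,-1],[0,0,0,0.5,0,0,-1]]'
python3 - <<'E'
from station import imaging
import numpy as np,cv2
from h import world
m=imaging.camera_model("wrist");p,d=imaging.capture("wrist");np.savez("pics/w3.npz",p=p,d=d,**m)
cv2.imwrite("pics/w3.png",p[:,:,::-1])
vv,uu=[a.ravel() for a in np.mgrid[0:240:2,150:410:2]]
W=world('pics/w3.npz',list(zip(uu,vv)))
a=np.radians(-13);ex=np.array([np.cos(a),np.sin(a)]);ey=np.array([-ex[1],ex[0]])
L=(W[:,:2]-[.628,.236])@np.c_[ex,ey]*1000
for x in range(0,140,10):
    k=(abs(L[:,0]-x)<5)&(abs(L[:,1])<30)&(W[:,2]>.05)
    if k.sum(): print(x,k.sum(),np.round(np.median(W[k,2])*1000,1))
E
```

```text
clock: 7.75
tcp_pos: [0.6162, 0.2384, 0.0815]
tcp_rot: [[0.974, -0.227, -0.0], [-0.227, -0.974, -0.0], [-0.0, 0.0, -1.0]]
force: [-2.2, 0.8, -1.9]
grip_width: 0.0003
grasp_force: 1.0
clock: 9.0
tcp_pos: [0.6211, 0.2373, 0.0816]
tcp_rot: [[0.974, -0.227, 0.0], [-0.227, -0.974, 0.0], [0.0, -0.0, -1.0]]
force: [-1.7, 0.1, -1.3]
grip_width: 0.0005
grasp_force: 0.8
10 508 70.1
20 379 68.1
30 393 68.1
40 434 68.1
50 427 68.1
60 466 68.1
70 557 68.3
80 541 68.1
90 547 68.1
100 564 68.1
110 707 68.6
120 707 74.0
130 305 74.0
```

View pics/w3.png

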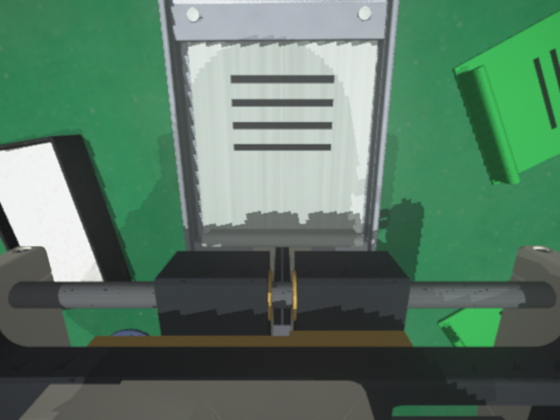

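The cover is flat at z = 68 mm along its whole length, which is the seated top height, and its front edge is under the lip. I'll back off, raise the tool and check.

```bash
python3 -m jog '[[0,0,0,-0.4,0,0,-1],[0,0,0,-1,0,0,-1],[0,0,0,-2,0,0,-1],[0,0,0,-3,0,0,-1],[0,0,0,-3,0,-2,-1],[0,0,0,-3,0,-5,-1],[0,0,0,-3,0,-8,-1],[0,0,0,-3,0,-11,-1],[0,0,0,-3,0,-12,-1],[0,0,0,-3,0,-12,-1]]'
python3 - <<'E'
from station import imaging
import numpy as np,cv2
from h import world
m=imaging.camera_model("wrist");p,d=imaging.capture("wrist");np.savez("pics/w4.npz",p=p,d=d,**m)
cv2.imwrite("pics/w4.png",p[:,:,::-1])
vv,uu=[a.ravel() for a in np.mgrid[0:250:1,150:410:1]]
W=world('pics/w4.npz',list(zip(uu,vv)))
a=np.radians(-13);ex=np.array([np.cos(a),np.sin(a)]);ey=np.array([-ex[1],ex[0]])
L=(W[:,:2]-[.628,.236])@np.c_[ex,ey]*1000
for x in range(-20,140,10):
    k=(abs(L[:,0]-x)<5)&(abs(L[:,1])<30)&(W[:,2]>.05)
    if k.sum(): print(x,k.sum(),np.round(np.median(W[k,2])*1000,1))
k=(abs(L[:,1])<40)&(W[:,2]>.079)&(W[:,2]<.1)&(abs(L[:,0])<60)
print('flange',k.sum(),np.percentile(L[k,0],[5,50,95]),np.median(W[k,2]))
E
```

```text
clock: 10.3
tcp_pos: [0.5915, 0.2444, 0.2019]
tcp_rot: [[0.974, -0.227, 0.001], [-0.227, -0.974, 0.001], [0.001, -0.001, -1.0]]
force: [0.6, -0.9, -0.3]
grip_width: 0.0002
grasp_force: 0.0
-20 598 74.2
-10 603 74.1
0 488 73.8
10 823 88.5
20 672 68.1
30 619 68.0
40 928 68.4
50 707 68.1
60 749 68.1
70 724 68.2
80 773 68.2
90 805 68.2
100 835 68.0
110 978 68.7
120 924 74.1
130 728 74.0
flange 692 [ 5.22040782  8.84897131 11.61603201] 0.08936589245359355
```

View pics/w4.png

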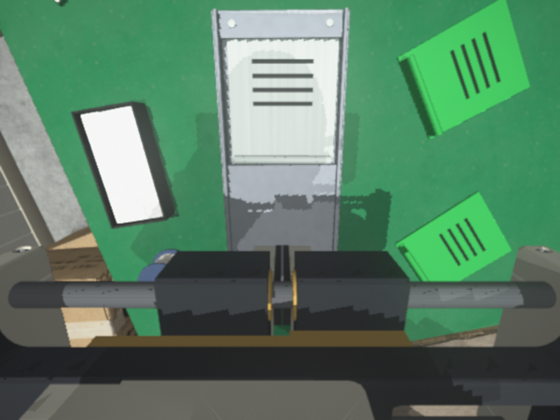

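The view shows the cover lying flat below the deck, from the flange at y≈160 px up to the lip at y≈38 px. The tool is clear of it, and the bystanders in view haven't moved.

```bash
python3 -c "
from station import manip
print(manip.finish_job())"
```

```text
the job is handed in; nothing more can be done
None
```

The job is handed in at about 10 s of the 32 s allowed: the cover lies flat on the ledges with its front edge under the far lip, its centre about 62 mm beyond the rim and 8 mm below the deck, and the arm is clear; the pin's travel was not measured directly, but the plate covers it at seated height.

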